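# Put the diamond sharpening plate away in its case

### The job

The knives are sharp, so put the thin diamond sharpening plate away. It lies flat on the raised chopping board and is too thin to pick up there, so slide it until its end sticks well out past the board's edge, take hold of it there, and lay it gently, flat and fully down, in the recess of the dark wooden case that fits it (the light one is for the whetstone). Do not drop the plate or let it end up on the bench, and leave all the other things where they are.

Things in the scene. Friction and masses are not known exactly. Their poses are not given: they have to be found in the camera images.
- plate_center (a point): Diamond sharpening plate: flat steel, 180 x 60 x 3 mm, 0.19 to 0.33 kg, dark blue-grey face with steel dots, lying on the chopping board roughly parallel to the board's y axis. This point is its centre, half-way through its thickness; x along its 180 mm length, y across its width, z up. Both ends are alike. It slides easily (friction about 0.35) and follows fingertips pressed down on it with 5 to 10 N.
- plate_end_a (a point): Middle of the plate's +x end, 90 mm from its centre. An end that overhangs the board can be held across its 60 mm width by fingers reaching down past both its long sides, beyond the edge.
- plate_end_b (a point): Middle of the plate's -x end, 90 mm from its centre.
- board: White plastic chopping board, 320 (its x) x 280 (its y) x 25 mm, fixed on two bricks like a low table: top 85 mm above the bench. Origin on the bench under the board's centre; z up. Edges at x = +-160 and y = +-140 mm; the -y edge faces the cases and has nothing along it. The bricks stand 35 mm in from the y edges: below an overhang there the space is free down to the bench or the cases.
- plate_case_floor (a point): The plate's case, dark wood, grey lining, 222 x 90 mm, fixed. Point: centre of the recess floor, 32 mm above the bench; x along the case. Recess 186 x 66 mm, 3 mm play all round; rims 8 mm high at the ends and along the last 29 mm of each side. Between, both sides are cut away, leaving a rib 40 mm wide on a 5 mm foot board, as room for fingers. Either way round; when seated the plate's centre is 1.5 mm above this.
- stone_case_floor (a point): The whetstone's case, light wood, blue lining, of the same build but larger: 252 mm long, 105 mm wide, recess 216 x 81 mm, fixed, empty. Not for the plate. This point is the centre of its recess floor, 32 mm above the bench; x along its length.
- knife: Kitchen knife with a wooden handle, 240 mm long, lying flat along the board's far (+x) side; handle 18 mm high. Origin on its underside.
- dressing_stone: Small grey dressing stone, 55 x 30 x 20 mm, on the board's near (-x) left part. Origin at the middle of its underside.
- whetstone: Two-coloured whetstone, 210 x 75 x 25 mm, left on the bench beyond the cases to dry. It is not to be put away. Origin at the middle of its underside.
- can: Yellow drink can, diameter 66, height 120 mm, standing on the right. Origin at the middle of its underside.
- carton: White and blue drink carton, 70 x 70 x 206 mm, standing on the right. Origin at the middle of its underside.

How it is judged:
On the way:
1. the plate, still lying flat on the board, has been slid until one end sticks out at least 25 mm past an edge of the board ((x of any of plate_end_a, plate_end_b in the frame of board above 0.185 m or x of any of plate_end_a, plate_end_b in the frame of board below -0.185 m or y of any of plate_end_a, plate_end_b in the frame of board above 0.165 m or y of any of plate_end_a, plate_end_b in the frame of board below -0.165 m) and z of plate_center in the frame of board between 0.084 and 0.0895 m and angle between plate_center's own z axis and vertical below 0.05 rad), for 0.2 s.
At the end, for the whole second after the job is handed in: The plate lies at rest, flat (within 0.03 rad) and fully down on the floor of the dark case's recess (its centre within 3 mm of the seated height, within 6 mm of the recess centre along and across, turned less than 0.12 rad from the case's length, either way round), released (x of plate_center in the frame of plate_case_floor between -0.006 and 0.006 m and y of plate_center in the frame of plate_case_floor between -0.006 and 0.006 m and z of plate_center in the frame of plate_case_floor between -0.0015 and 0.0045 m and angle between the x axis of plate_center and the x axis of plate_case_floor, either way round below 0.12 rad and angle between plate_center's own z axis and vertical below 0.03 rad and linear speed of plate below 0.01 m/s); the robot touches nothing.
It fails at once if the plate fell to the bench or floor (height (world z) of plate_center below 0.016 m).
It fails at once if the plate was dropped or flung: moving faster than 0.5 m/s with no finger touching it (contact force between each of the arm, the fingers and plate below 0.01 N and linear speed of plate above 0.5 m/s).
It fails at once if one of the other things (knife, dressing stone, whetstone, can, carton) was moved by more than 30 mm (distance of any of knife, dressing_stone, whetstone, can, carton from where it was at the start of the episode above 0.03 m).
It also fails if it takes over 58 s, if anything falls off the work surface, if the arm or the gripper's body presses on something with over 40 N, if the wrist force passes 120 N, or if a joint passes its speed limit or range.

### The arm

A 6-joint arm with a two-finger parallel gripper is mounted at the origin on the work surface. World frame = base frame: x ahead of the robot, y to its left, z up, the work surface at z = 0. Lengths are in m, angles in rad, forces in N, time in s.
With the tool pointing down it reaches from about 0.4 to 0.825 m from the base axis. Payload 7 kg.
Tool frame: the origin (TCP) lies midway between the tips of the shut fingers; the grasp point (between the pads) lies hold_point_z behind it (hold_point_z is the distance from the TCP to the grasp point, in m); z points along the fingers, y is the line along which they close (so a half turn about z gives the same grasp; the last joint's range is limited). The gripper opens to 88 mm and grips with 3 to 60 N. Pads are 19 mm wide; open, the fingers measure 130 mm over their backs; the gripper's body (78 mm by 193 mm) begins 47 mm behind the grasp point.
Start: joints at [-0.991, 0.359, 0.012, 0, -1.224, -0.288], TCP at [0.194, -0.646, 0.227] pointing down, gripper open.
Joint ranges: [-3.07, 3.07], [-1.43, 2.12], [-1.02, 1.25], [-3.03, 1.67], [-3.05, -0], [-3.03, 3.03]. Speed limits (rad/s): [2.39, 2.39, 3.01, 3.14, 3.14, 3.14].

### API

Orientations are given as [roll, pitch, yaw] about the fixed x, y, z axes, in that order (R = Rz(yaw) Ry(pitch) Rx(roll)).
In Python, from station import * gives the robot as it stands.
- The arm moves only by the tool apply_moves, never from a script. Its argument "steps" is a list of rows, each an object with "translation": the shift along the world's x, y, z scaled (see below), a list of three; "rotation": the turn, a rotation vector about the world's x, y, z scaled (see below), a list of three. A call has exactly 10 rows; each row is the pose to reach, as a shift and turn from the pose commanded when the call began; what a row does not reach only later rows make up. The controller multiplies each number of a shift by 250 mm and each number of a turn by 30 degrees. A row lasts 1/12 s, in which the tool goes at most 41.7 mm and 7.16 degrees, less where a joint would pass 70% of its speed; a pose out of reach is approached as far as the arm can. A call with a number of a shift or a turn outside -1 to 1 is refused whole. A call with a gripper value outside its range is refused whole. "jaw" is the closure, from -1 (fully open) to 1 (shut), so that 0 is half open, set as the call begins (left out, the last holds). The fingers move at their own pace and stop on an object; "newtons" is the grip in N (left out, the last holds). Time passes only in rows, so rows that repeat a pose let the fingers close, or fill a call up. It gives the time, the measured TCP pose, the force, the opening and the grip force at its end, in the units of the state.
- get_state(): the state, without advancing time (a new reading comes with each control period).
- grab_frame(name): name is "scene" or "top" or "wrist"; returns the picture (420x560x3 uint8, blue, green, red); there is no depth.
- camera_model(name): a dict with "fx", "fy", "cx", "cy" (pixels), "xyz" and "rotation" of the camera in the world. Camera axes: x right, y down, z forward; pixel columns grow to the right and rows downward; lengths in m; the calibration is good to about 2 mm. A picture is of the moment at which its call begins: read the wrist's pose just before it. camera_model takes no time and is no camera call; for the wrist camera it gives the pose at the moment of the call.
- job_done(): hands the job in; it is judged then, once.
The state is a dict: "t": time; "q": joint angles; "qd": joint speeds; "joint_efforts": joint torques, N m; "eef_pos": TCP position; "ee_rot": TCP orientation; "force": force on the tool from outside, world axes, zero at the start; "moment": the same for the moment, N m; "width": finger opening in m; "gripper_force": force on a finger pad.
Only numpy, scipy, OpenCV 4.12 (cv2) and the standard library are available. Lean on these libraries where they do the work, as an engineer would, in place of code of your own. Each camera call takes 0.05 s, during which the arm holds its last target. There are 200 camera calls.

## Working session

There is one attempt and no reset: what is moved stays moved. The work goes in short steps, Python scripts to look and compute and a tool call to move; the robot and the scene stay as the last step left them, time stands still between calls to the robot, and variables do not carry over. Pictures are saved under pics/ and viewed, at most 10 in all, crops included, and the job is handed in when it is done.

Besides the shell and the picture viewer there is one more tool, called after "Emit:" as name(argument=value, ...) on one line, values as JSON. apply_moves: Moves the arm, as the interface text tells. Shifts and turns lie within -1 to 1; 1 stands for 250 mm of shift or 30 degrees of turn. Its arguments: {"type":"object","properties":{"steps":{"type":"array"},"jaw":{"type":"number"},"newtons":{"type":"number"}},"required":["steps"]}

```bash
mkdir -p pics; ls
python3 - <<'E'
from station import *
import cv2,numpy as np
s=get_state();print(s)
for n in("scene","top"):
    im=grab_frame(n);cv2.imwrite(f"pics/{n}0.png",im);print(n,camera_model(n))
E
```

```text
pics
{'t': 0.0, 'q': array([-9.90922389e-01,  3.59384300e-01,  1.10723234e-02, -3.55835514e-04,
       -1.22411109e+00, -2.88090441e-01]), 'qd': array([-0.00147752,  0.00125304,  0.00130115,  0.00065248,  0.00099034,
        0.00215822]), 'joint_efforts': array([-3.32726904e-04, -5.82720315e+01,  2.93063164e+01,  6.99743226e+00,
        6.98520264e-03, -1.29624932e-04]), 'eef_pos': array([ 0.19400021, -0.64600996,  0.2256292 ]), 'ee_rot': array([ 3.13993791e+00, -1.41514352e-04, -2.84993022e+00]), 'force': array([-0.34168471,  0.12756272,  0.42721975]), 'moment': array([-0.06835674,  0.01078895, -0.05660485]), 'gripper_force': 0.0, 'width': 0.08756921617921495}
scene {'fx': 459.5566070922735, 'fy': 459.5566070922735, 'cx': 280.7136911082242, 'cy': 207.3222635968139, 'xyz': array([1.10962463, 0.35259884, 1.12560831]), 'rotation': array([-2.55040483, -0.01325897,  2.32310762])}
top {'fx': 445.0377391126036, 'fy': 445.0377391126036, 'cx': 274.55647390555316, 'cy': 206.77551927063936, 'xyz': array([ 0.43385506, -0.10656006,  1.06567111]), 'rotation': array([-2.99317603,  0.01929555, -1.58733728])}
```

View pics/top0.png

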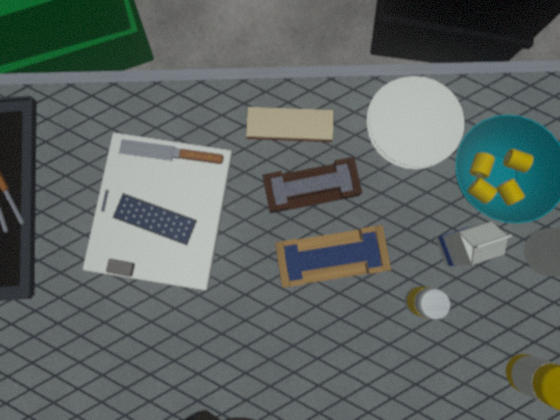

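View pics/scene0.png

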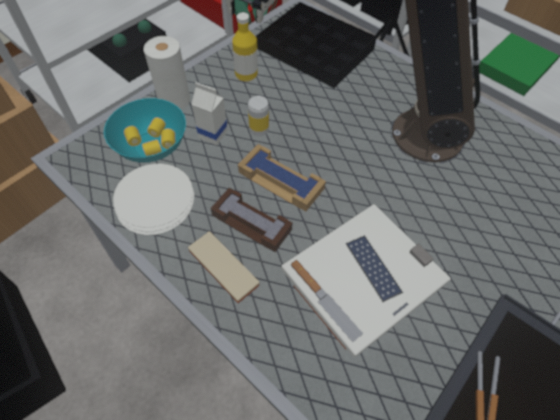

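The top view shows the board (corners about 113,134 / 231,149 / 206,289 / 84,271), the plate at (155,219) and the dark case at (312,186). The light case is at (333,256) and the knife at (170,152). The scene view shows the same layout. Next I'll measure these.

```bash
cat > h.py <<'E'
from station import *
import cv2,numpy as np
from scipy.spatial.transform import Rotation as R
def rot(r): return R.from_euler('xyz',r).as_matrix()
def ray(cm,px,z):
    px=np.atleast_2d(np.asarray(px,float))
    d=np.c_[(px[:,0]-cm['cx'])/cm['fx'],(px[:,1]-cm['cy'])/cm['fy'],np.ones(len(px))]@rot(cm['rotation']).T
    o=np.array(cm['xyz']);return o+d*((z-o[2])/d[:,2])[:,None]
def proj(cm,P):
    c=(np.atleast_2d(P)-cm['xyz'])@rot(cm['rotation']);return np.c_[c[:,0]/c[:,2]*cm['fx']+cm['cx'],c[:,1]/c[:,2]*cm['fy']+cm['cy']]
def rect(cm,mask,z):
    """largest blob -> (centre, (long,short), yaw of long axis) on plane z"""
    c=max(cv2.findContours(mask,cv2.RETR_EXTERNAL,cv2.CHAIN_APPROX_NONE)[0],key=cv2.contourArea)
    P=ray(cm,cv2.convexHull(c)[:,0],z)[:,:2].astype(np.float32)*1000
    b=cv2.boxPoints(cv2.minAreaRect(P));e=b[1]-b[0],b[2]-b[1]
    l,s=sorted(e,key=np.linalg.norm,reverse=True);y=np.degrees(np.arctan2(l[1],l[0]))
    return b.mean(0).round(1),np.linalg.norm(l).round(1),np.linalg.norm(s).round(1),round(float((y+90)%180-90),1)
def roi(m,x0,y0,x1,y1):
    o=np.zeros_like(m);o[y0:y1,x0:x1]=m[y0:y1,x0:x1];return o
E
python3 - <<'E'
from h import *
k=np.ones((5,5),np.uint8)
for n,rb,rp,rc,rs in(("top",(75,125,240,300),(108,188,202,250),(258,152,368,216),(270,220,395,292)),("scene",(275,200,455,355),(340,230,410,305),(205,185,298,252),(235,140,330,210))):
    im=cv2.imread(f"pics/{n}0.png");cm=camera_model(n);hsv=cv2.cvtColor(im,cv2.COLOR_BGR2HSV);H,S,V=cv2.split(hsv)
    w=((V>150)&(S<50)).astype(np.uint8)*255
    print(n,'board',rect(cm,roi(cv2.morphologyEx(w,cv2.MORPH_OPEN,k),*rb),.085))
    p=cv2.morphologyEx(((V<140)).astype(np.uint8)*255,cv2.MORPH_CLOSE,k)
    print('plate',rect(cm,roi(p,*rp),.088))
    b,g,r=[im[:,:,i].astype(int) for i in range(3)]
    d=cv2.morphologyEx(((r-b>12)&(V<110)).astype(np.uint8)*255,cv2.MORPH_CLOSE,k)
    print('case',rect(cm,roi(d,*rc),.040))
    l=cv2.morphologyEx(((r-b>30)).astype(np.uint8)*255,cv2.MORPH_CLOSE,k)
    print('stonecase',rect(cm,roi(l,*rs),.040))
    print('knifehandle',rect(cm,roi(((r-b>60)*255).astype(np.uint8),*((170,140,228,170) if n=="top" else (285,255,330,305))),.1))
E
```

```text
top board (array([581.7, 171.3], dtype=float32), np.float32(317.7), np.float32(277.8), -10.1)
plate (array([559.2, 178.6], dtype=float32), np.float32(180.3), np.float32(60.2), 68.7)
case (array([ 638.7, -177.6], dtype=float32), np.float32(219.8), np.float32(93.6), -79.9)
stonecase (array([ 471.8, -219.6], dtype=float32), np.float32(250.8), np.float32(105.6), -81.8)
knifehandle (array([697.5,  73.5], dtype=float32), np.float32(88.7), np.float32(12.1), 81.9)
scene board (array([586.1, 170.4], dtype=float32), np.float32(319.2), np.float32(279.0), -10.1)
plate (array([563.2, 176.9], dtype=float32), np.float32(179.1), np.float32(58.9), 68.8)
case (array([ 652. , -174.2], dtype=float32), np.float32(224.6), np.float32(105.4), -79.8)
stonecase (array([ 485.6, -216.4], dtype=float32), np.float32(254.1), np.float32(126.0), -82.0)
knifehandle (array([696.3,  48.4], dtype=float32), np.float32(34.7), np.float32(7.3), 78.1)
```

Emit:
apply_moves(steps=[{"translation": [0.1, 0.2, 0.2], "rotation": [0, 0, 0]}, {"translation": [0.2, 0.4, 0.4], "rotation": [0, 0, 0]}, {"translation": [0.3, 0.6, 0.4], "rotation": [0, 0, 0]}, {"translation": [0.4, 0.8, 0.4], "rotation": [0, 0, 0]}, {"translation": [0.44, 0.96, 0.4], "rotation": [0, 0, 0]}, {"translation": [0.44, 0.96, 0.4], "rotation": [0, 0, 0]}, {"translation": [0.44, 0.96, 0.4], "rotation": [0, 0, 0]}, {"translation": [0.44, 0.96, 0.4], "rotation": [0, 0, 0]}, {"translation": [0.44, 0.96, 0.4], "rotation": [0, 0, 0]}, {"translation": [0.44, 0.96, 0.4], "rotation": [0, 0, 0]}], jaw=1, newtons=20)

```text
t: 0.93
eef_pos: [0.3043, -0.4062, 0.3266]
ee_rot: [-3.142, 0.0, -2.848]
force: [-0.2, -0.9, -0.2]
width: 0.0264
gripper_force: 0.0
```

Emit:
apply_moves(steps=[{"translation": [0.06, 0.15, 0], "rotation": [0, 0, 0.15]}, {"translation": [0.12, 0.3, 0], "rotation": [0, 0, 0.3]}, {"translation": [0.18, 0.45, 0], "rotation": [0, 0, 0.45]}, {"translation": [0.24, 0.6, 0], "rotation": [0, 0, 0.6]}, {"translation": [0.3, 0.75, 0], "rotation": [0, 0, 0.75]}, {"translation": [0.4, 0.96, 0], "rotation": [0, 0, 0.86]}, {"translation": [0.4, 0.96, 0], "rotation": [0, 0, 0.86]}, {"translation": [0.4, 0.96, 0], "rotation": [0, 0, 0.86]}, {"translation": [0.4, 0.96, 0], "rotation": [0, 0, 0.86]}, {"translation": [0.4, 0.96, 0], "rotation": [0, 0, 0.86]}])

```text
t: 1.77
eef_pos: [0.4039, -0.1674, 0.326]
ee_rot: [3.141, -0.001, -2.401]
force: [-0.4, -0.2, 0.7]
width: 0.0007
gripper_force: 0.0
```

Emit:
apply_moves(steps=[{"translation": [0.06, 0.15, 0], "rotation": [0, 0, 0.15]}, {"translation": [0.12, 0.3, 0], "rotation": [0, 0, 0.3]}, {"translation": [0.18, 0.45, 0], "rotation": [0, 0, 0.45]}, {"translation": [0.24, 0.6, 0], "rotation": [0, 0, 0.6]}, {"translation": [0.3, 0.75, 0], "rotation": [0, 0, 0.75]}, {"translation": [0.4, 0.9, 0], "rotation": [0, 0, 0.87]}, {"translation": [0.4, 0.9, 0], "rotation": [0, 0, 0.87]}, {"translation": [0.4, 0.9, 0], "rotation": [0, 0, 0.87]}, {"translation": [0.4, 0.9, 0], "rotation": [0, 0, 0.87]}, {"translation": [0.4, 0.9, 0], "rotation": [0, 0, 0.87]}])

```text
t: 2.6
eef_pos: [0.5039, 0.0569, 0.3264]
ee_rot: [3.141, -0.0, -1.947]
force: [-1.0, -0.2, -0.1]
width: 0.0004
gripper_force: 0.0
```

Run:
```python
import station
from h import *
print([x for x in dir(station) if not x.startswith('__')])
s=get_state();print(s['t'],s['eef_pos'],np.degrees(s['ee_rot']),s['width'],s['force'])
print(camera_model('wrist'));cv2.imwrite('pics/w1.png',grab_frame('wrist'))
```

```text
['Unreachable', 'camera_model', 'get_state', 'grab_frame', 'hold_point_z', 'job_done']
2.6 [0.50391489 0.05689837 0.32639792] [ 1.79979508e+02 -2.84002089e-02 -1.11527150e+02] 0.0004249178274886537 [-0.96149363 -0.20144018 -0.08680116]
{'fx': 341.67413465938574, 'fy': 341.67413465938574, 'cx': 281.71872154988415, 'cy': 216.21389986471743, 'xyz': array([ 0.47531357, -0.01322614,  0.48413457]), 'rotation': array([ 2.85838294e+00, -9.45641321e-04,  2.76628190e+00])}
```

View pics/w1.png

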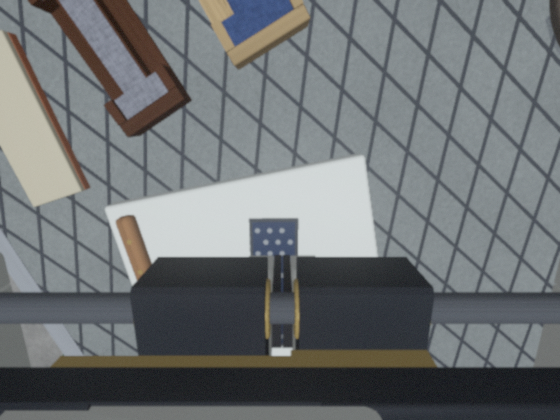

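The wrist view shows the plate's -y end at (250..298, 218), between the shut fingers and the board's edge (107,208 to 363,156). The dark case is at the upper left.

Run:
```python
from h import *
import station
print(station.hold_point_z)
cm=camera_model('wrist')
e=ray(cm,[[250,219],[298,218]],.088);print('plate end corners',e,np.linalg.norm(e[0]-e[1]))
print('board edge',ray(cm,[[107,208],[363,156]],.085))
m=e.mean(0)[:2];u=np.array([np.cos(np.radians(68.7)),np.sin(np.radians(68.7))])
print('centre',m+.09*u,'press',m+.105*u)
```

```text
0.0188
plate end corners [[0.55434682 0.08351192 0.088     ]
 [0.49981276 0.10364901 0.088     ]] 0.05813317590467195
board edge [[0.71030911 0.00808512 0.085     ]
 [0.40343485 0.06207911 0.085     ]]
centre [0.5597724  0.17743268] press [0.56522117 0.19140805]
```

Emit:
apply_moves(steps=[{"translation": [0.1, 0.2, 0], "rotation": [0, 0, 0]}, {"translation": [0.2, 0.4, -0.1], "rotation": [0, 0, 0]}, {"translation": [0.244, 0.536, -0.25], "rotation": [0, 0, 0]}, {"translation": [0.244, 0.536, -0.4], "rotation": [0, 0, 0]}, {"translation": [0.244, 0.536, -0.55], "rotation": [0, 0, 0]}, {"translation": [0.244, 0.536, -0.7], "rotation": [0, 0, 0]}, {"translation": [0.244, 0.536, -0.8], "rotation": [0, 0, 0]}, {"translation": [0.244, 0.536, -0.88], "rotation": [0, 0, 0]}, {"translation": [0.244, 0.536, -0.9], "rotation": [0, 0, 0]}, {"translation": [0.244, 0.536, -0.9], "rotation": [0, 0, 0]}])

```text
t: 3.48
eef_pos: [0.5647, 0.191, 0.1007]
ee_rot: [3.14, -0.002, -1.945]
force: [0.6, 0.9, 0.2]
width: 0.0004
gripper_force: 0.0
```

Emit:
apply_moves(steps=[{"translation": [0, 0, -0.01], "rotation": [0, 0, 0]}, {"translation": [0, 0, -0.02], "rotation": [0, 0, 0]}, {"translation": [0, 0, -0.03], "rotation": [0, 0, 0]}, {"translation": [0, 0, -0.035], "rotation": [0, 0, 0]}, {"translation": [0, 0, -0.04], "rotation": [0, 0, 0]}, {"translation": [0, 0, -0.045], "rotation": [0, 0, 0]}, {"translation": [0, 0, -0.048], "rotation": [0, 0, 0]}, {"translation": [0, 0, -0.052], "rotation": [0, 0, 0]}, {"translation": [0, 0, -0.052], "rotation": [0, 0, 0]}, {"translation": [0, 0, -0.052], "rotation": [0, 0, 0]}])

```text
t: 4.32
eef_pos: [0.5651, 0.1926, 0.0885]
ee_rot: [3.142, -0.0, -1.944]
force: [-0.3, -0.3, -0.0]
width: 0.0003
gripper_force: 0.0
```

Emit:
apply_moves(steps=[{"translation": [0, 0, -0.002], "rotation": [0, 0, 0]}, {"translation": [0, 0, -0.004], "rotation": [0, 0, 0]}, {"translation": [0, 0, -0.006], "rotation": [0, 0, 0]}, {"translation": [0, 0, -0.008], "rotation": [0, 0, 0]}, {"translation": [0, 0, -0.008], "rotation": [0, 0, 0]}, {"translation": [0, 0, -0.008], "rotation": [0, 0, 0]}, {"translation": [0, 0, -0.008], "rotation": [0, 0, 0]}, {"translation": [0, 0, -0.008], "rotation": [0, 0, 0]}, {"translation": [0, 0, -0.008], "rotation": [0, 0, 0]}, {"translation": [0, 0, -0.008], "rotation": [0, 0, 0]}])

```text
t: 5.15
eef_pos: [0.5652, 0.1926, 0.0883]
ee_rot: [-3.141, 0.0, -1.943]
force: [-6.1, -0.5, 13.6]
width: 0.0008
gripper_force: 6.9
```

Emit:
apply_moves(steps=[{"translation": [0, 0, 0.003], "rotation": [0, 0, 0]}, {"translation": [-0.002, -0.01, 0.003], "rotation": [0, 0, 0]}, {"translation": [-0.005, -0.03, 0.003], "rotation": [0, 0, 0]}, {"translation": [-0.01, -0.06, 0.003], "rotation": [0, 0, 0]}, {"translation": [-0.016, -0.09, 0.003], "rotation": [0, 0, 0]}, {"translation": [-0.021, -0.12, 0.003], "rotation": [0, 0, 0]}, {"translation": [-0.026, -0.15, 0.003], "rotation": [0, 0, 0]}, {"translation": [-0.031, -0.18, 0.003], "rotation": [0, 0, 0]}, {"translation": [-0.035, -0.2, 0.003], "rotation": [0, 0, 0]}, {"translation": [-0.035, -0.2, 0.003], "rotation": [0, 0, 0]}])

```text
t: 5.98
eef_pos: [0.5575, 0.1423, 0.0883]
ee_rot: [-3.14, 0.002, -1.944]
force: [0.2, -1.3, 6.5]
width: 0.0004
gripper_force: 3.1
```

Run:
```python
from h import *
s=get_state();print(s['t'],s['eef_pos'],s['force'])
cm=camera_model('wrist');cv2.imwrite('pics/w2.png',grab_frame('wrist'))
```

```text
5.9833 [0.55752309 0.14233328 0.08831201] [ 0.18778991 -1.30187271  6.47047675]
```

View pics/w2.png

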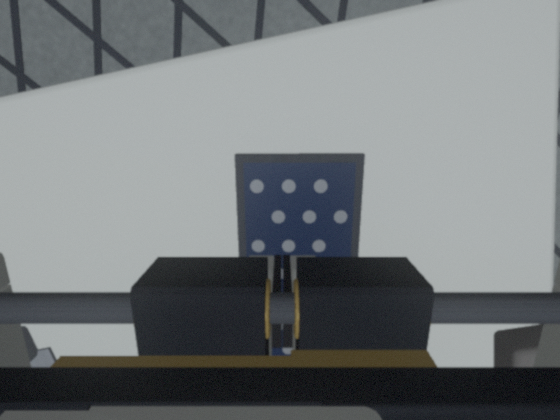

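The plate's end is at (236..364, 153), square to the gripper and with about 100 mm showing ahead of the fingers.

Run:
```python
from h import *
cm=camera_model('wrist');e=ray(cm,[[236,154],[364,153]],.088)[:,:2]
print(e,np.linalg.norm(e[0]-e[1]));t=e[1]-e[0];y=np.degrees(np.arctan2(t[1],t[0]))-90;print('yaw',y)
u=np.array([np.cos(np.radians(68.7)),np.sin(np.radians(68.7))])
c=e.mean(0)+.09*u;print('c',c)
b=np.radians(-10);Rb=np.array([[np.cos(b),-np.sin(b)],[np.sin(b),np.cos(b)]])
print('board frame c,end',(c-[.584,.171])@Rb,(e.mean(0)-[.584,.171])@Rb, 'tcp in plate',(get_state()['eef_pos'][:2]-c)@np.c_[u,[-u[1],u[0]]])
print('edge pts in board',(ray(cm,[[0,97],[400,18]],.085)[:,:2]-[.584,.171])@Rb)
```

```text
[[0.55438705 0.07980313]
 [0.49975356 0.10066612]] 0.05848147111325432
yaw 69.09955512036942
c [0.55976291 0.17408683]
board frame c,end [-0.02440489 -0.00116879] [-0.04204005 -0.08942411] tcp in plate [-0.03039597 -0.00945614]
edge pts in board [[ 0.08440332 -0.13986861]
 [-0.09347669 -0.13607893]]
```

Emit:
apply_moves(steps=[{"translation": [0, 0, 0.02], "rotation": [0, 0, 0]}, {"translation": [0.01, 0.06, 0.02], "rotation": [0, 0, 0]}, {"translation": [0.025, 0.14, 0.02], "rotation": [0, 0, 0]}, {"translation": [0.04, 0.22, 0.02], "rotation": [0, 0, 0]}, {"translation": [0.04, 0.22, 0.02], "rotation": [0, 0, 0]}, {"translation": [0.04, 0.22, 0.01], "rotation": [0, 0, 0]}, {"translation": [0.04, 0.22, 0.004], "rotation": [0, 0, 0]}, {"translation": [0.04, 0.22, 0], "rotation": [0, 0, 0]}, {"translation": [0.04, 0.22, -0.002], "rotation": [0, 0, 0]}, {"translation": [0.04, 0.22, -0.002], "rotation": [0, 0, 0]}])

```text
t: 6.87
eef_pos: [0.5667, 0.1983, 0.0883]
ee_rot: [-3.141, 0.002, -1.943]
force: [-5.7, 2.9, 12.1]
width: 0.0008
gripper_force: 6.2
```

Emit:
apply_moves(steps=[{"translation": [0, -0.002, 0], "rotation": [0, 0, 0]}, {"translation": [-0.001, -0.006, 0], "rotation": [0, 0, 0]}, {"translation": [-0.002, -0.012, 0], "rotation": [0, 0, 0]}, {"translation": [-0.003, -0.02, 0], "rotation": [0, 0, 0]}, {"translation": [-0.005, -0.03, 0], "rotation": [0, 0, 0]}, {"translation": [-0.007, -0.04, 0], "rotation": [0, 0, 0]}, {"translation": [-0.009, -0.05, 0], "rotation": [0, 0, 0]}, {"translation": [-0.011, -0.06, 0], "rotation": [0, 0, 0]}, {"translation": [-0.012, -0.07, 0], "rotation": [0, 0, 0]}, {"translation": [-0.014, -0.08, 0], "rotation": [0, 0, 0]}])

```text
t: 7.7
eef_pos: [0.5647, 0.1787, 0.0883]
ee_rot: [-3.139, 0.004, -1.943]
force: [0.6, 3.3, 6.7]
width: 0.0007
gripper_force: 3.6
```

```bash
cat >> h.py <<'E'
def plate_end(name=None):
    """plate near end from wrist image: dark blob on white board above the fingers (rows<255)"""
    cm=camera_model('wrist');im=grab_frame('wrist')
    if name: cv2.imwrite(name,im)
    b,g,r=[im[:,:,i].astype(int) for i in range(3)]
    m=roi((((b-r>25)&(r<90))*255).astype(np.uint8),150,0,420,255)
    m=cv2.morphologyEx(m,cv2.MORPH_CLOSE,np.ones((15,15),np.uint8))
    c=max(cv2.findContours(m,cv2.RETR_EXTERNAL,cv2.CHAIN_APPROX_NONE)[0],key=cv2.contourArea)
    return im,cm,cv2.boundingRect(c)
E
python3 - <<'E'
from h import *
s=get_state();print(s['eef_pos'],s['force']);print(plate_end('pics/w3.png')[2])
im=cv2.imread('pics/w2.png');
for r in (160,180,200):print(im[r,225:250:3].tolist())
E
```

```text
[0.56467238 0.17873601 0.08831409] [0.57096904 3.27584002 6.66095516]
(211, 28, 124, 227)
[[176, 176, 171], [176, 176, 171], [178, 176, 173], [143, 142, 136], [82, 77, 73], [82, 78, 73], [85, 78, 74], [79, 73, 71], [79, 73, 69]]
[[177, 177, 172], [177, 176, 171], [175, 175, 171], [170, 168, 163], [82, 76, 71], [82, 76, 73], [79, 70, 65], [93, 73, 65], [87, 68, 57]]
[[175, 176, 171], [174, 174, 170], [175, 174, 169], [174, 174, 169], [95, 91, 86], [76, 71, 65], [80, 73, 68], [88, 68, 58], [87, 67, 57]]
```

View w3.

View pics/w3.png

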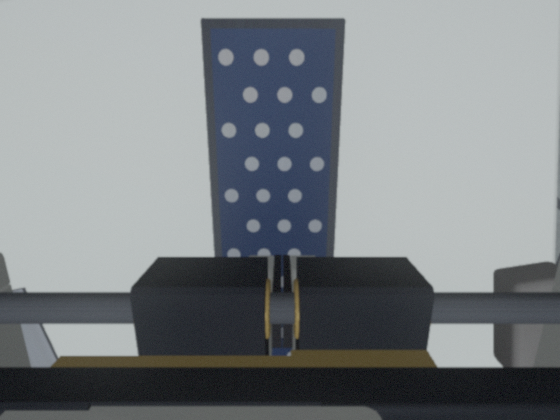

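The plate's end is at (202..344, 21), still square to the gripper. From here I'll detect it numerically.

```bash
cat >> h.py <<'E'
UB=np.radians(-10);RB=np.array([[np.cos(UB),-np.sin(UB)],[np.sin(UB),np.cos(UB)]]);BC=np.array([.584,.171])
def report(c1,c2,cm,yaw=None):
    e=ray(cm,[c1,c2],.088)[:,:2];t=e[1]-e[0];y=np.degrees(np.arctan2(t[1],t[0]))-90
    a=np.radians(y if yaw is None else yaw);u=np.array([np.cos(a),np.sin(a)]);c=e.mean(0)+.09*u
    tcp=np.array(get_state()['eef_pos'][:2])
    print('width',np.linalg.norm(t).round(4),'yaw',y.round(1),'c',c.round(4),'board c',((c-BC)@RB).round(4),'end',((e.mean(0)-BC)@RB).round(4),'tcp in plate',((tcp-c)@np.c_[u,[-u[1],u[0]]]).round(4))
E
python3 - <<'E'
from h import *
report((202,22),(344,21),camera_model('wrist'))
E
```

```text
width 0.0585 yaw 69.0 c [0.5579 0.1558] board c [-0.023  -0.0195] end [-0.0402 -0.1079] tcp in plate [0.0234 0.0019]
```

Emit:
apply_moves(steps=[{"translation": [0, 0, -0.001], "rotation": [0, 0, 0]}, {"translation": [-0.002, -0.01, -0.001], "rotation": [0, 0, 0]}, {"translation": [-0.004, -0.022, -0.001], "rotation": [0, 0, 0]}, {"translation": [-0.006, -0.035, -0.001], "rotation": [0, 0, 0]}, {"translation": [-0.008, -0.048, -0.001], "rotation": [0, 0, 0]}, {"translation": [-0.011, -0.061, -0.001], "rotation": [0, 0, 0]}, {"translation": [-0.013, -0.074, -0.001], "rotation": [0, 0, 0]}, {"translation": [-0.015, -0.087, -0.001], "rotation": [0, 0, 0]}, {"translation": [-0.018, -0.1, -0.001], "rotation": [0, 0, 0]}, {"translation": [-0.02, -0.113, -0.001], "rotation": [0, 0, 0]}])

```text
t: 8.58
eef_pos: [0.56, 0.1506, 0.0883]
ee_rot: [-3.138, 0.004, -1.943]
force: [0.6, 4.9, 8.1]
width: 0.0004
gripper_force: 4.3
```

Emit:
apply_moves(steps=[{"translation": [-0.002, -0.013, 0], "rotation": [0, 0, 0]}, {"translation": [-0.004, -0.026, 0], "rotation": [0, 0, 0]}, {"translation": [-0.007, -0.039, 0], "rotation": [0, 0, 0]}, {"translation": [-0.009, -0.052, 0], "rotation": [0, 0, 0]}, {"translation": [-0.011, -0.065, 0], "rotation": [0, 0, 0]}, {"translation": [-0.014, -0.078, 0], "rotation": [0, 0, 0]}, {"translation": [-0.016, -0.091, 0], "rotation": [0, 0, 0]}, {"translation": [-0.018, -0.104, 0], "rotation": [0, 0, 0]}, {"translation": [-0.021, -0.117, 0], "rotation": [0, 0, 0]}, {"translation": [-0.023, -0.13, 0], "rotation": [0, 0, 0]}])

```text
t: 9.42
eef_pos: [0.5543, 0.118, 0.0883]
ee_rot: [-3.138, 0.004, -1.943]
force: [0.7, 4.7, 9.5]
width: 0.0002
gripper_force: 4.4
```

Run:
```python
from h import *
s=get_state();print(s['t'],s['eef_pos'],s['force'])
im=grab_frame('top');cm=camera_model('top');V=im.max(2)
cv2.imwrite('pics/t4.png',cv2.resize(im[100:320,60:380],None,fx=2.4,fy=2.4))
cv2.imwrite('pics/w4.png',grab_frame('wrist'))
```

```text
9.4167 [0.55429603 0.11801265 0.08830846] [0.67468948 4.65111305 9.45131314]
```

View pics/w4.png

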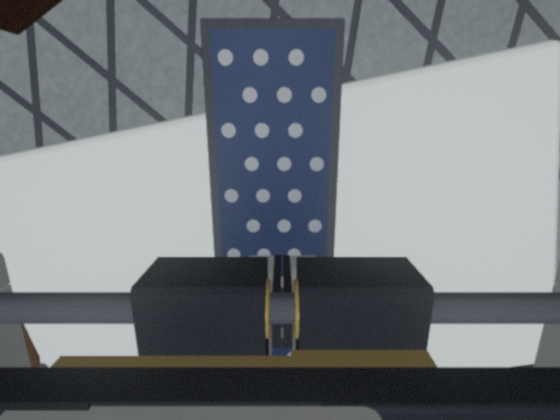

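The plate followed rigidly: its end is still at (202..344, 21), and it now passes the board's edge, which crosses it at about (205,115)-(340,85). I'll slide it another 40 mm.

Emit:
apply_moves(steps=[{"translation": [-0.003, -0.017, 0], "rotation": [0, 0, 0]}, {"translation": [-0.006, -0.034, 0], "rotation": [0, 0, 0]}, {"translation": [-0.009, -0.051, 0], "rotation": [0, 0, 0]}, {"translation": [-0.012, -0.068, 0], "rotation": [0, 0, 0]}, {"translation": [-0.015, -0.085, 0], "rotation": [0, 0, 0]}, {"translation": [-0.018, -0.102, 0], "rotation": [0, 0, 0]}, {"translation": [-0.021, -0.119, 0], "rotation": [0, 0, 0]}, {"translation": [-0.024, -0.136, 0], "rotation": [0, 0, 0]}, {"translation": [-0.027, -0.15, 0], "rotation": [0, 0, 0]}, {"translation": [-0.027, -0.15, 0], "rotation": [0, 0, 0]}])

```text
t: 10.35
eef_pos: [0.5475, 0.0798, 0.0883]
ee_rot: [-3.138, 0.003, -1.943]
force: [2.3, 1.9, 8.4]
width: 0.0006
gripper_force: 4.6
```

Emit:
apply_moves(steps=[{"translation": [0, 0, 0.02], "rotation": [0, 0, 0]}, {"translation": [0, 0, 0.06], "rotation": [0, 0, 0]}, {"translation": [0, 0, 0.1], "rotation": [0, 0, 0]}, {"translation": [0, 0, 0.2], "rotation": [0, 0, 0]}, {"translation": [0, 0, 0.3], "rotation": [0, 0, 0]}, {"translation": [0, 0, 0.4], "rotation": [0, 0, 0]}, {"translation": [0, 0, 0.4], "rotation": [0, 0, 0]}, {"translation": [0, 0, 0.4], "rotation": [0, 0, 0]}, {"translation": [0, 0, 0.4], "rotation": [0, 0, 0]}, {"translation": [0, 0, 0.4], "rotation": [0, 0, 0]}], jaw=-1)

```text
t: 11.18
eef_pos: [0.5447, 0.079, 0.1859]
ee_rot: [3.14, -0.001, -1.944]
force: [0.3, 0.3, -0.4]
width: 0.0617
gripper_force: 0.0
```

Run:
```python
from h import *
s=get_state();print(s['t'],s['eef_pos'],s['width'],s['force'])
cv2.imwrite('pics/w5.png',grab_frame('wrist'))
```

```text
11.1833 [0.54468123 0.07901331 0.18586947] 0.06173735371618325 [ 0.34901477  0.32020207 -0.44564054]
```

View pics/w5.png

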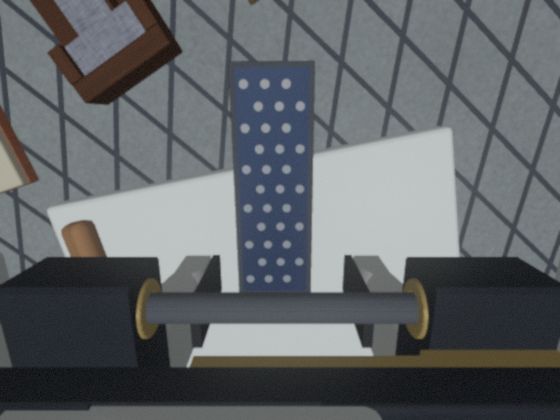

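The plate's end is at (231..314, 62). It overhangs the board's edge, which crosses it at (235,172)-(313,155). The jaws are opening on either side of it.

Run:
```python
from h import *
cm=camera_model('wrist');report((231,62),(314,61),cm)
e=ray(cm,[[231,62],[314,61]],.088)[:,:2];c=e.mean(0)
b=ray(cm,[[235,172],[313,155]],.085)[:,:2];t=e[1]-e[0];u=np.array([-t[1],t[0]])/np.linalg.norm(t);u*=np.sign(u[1])
print('edge along plate from end',(b-c)@u)
print('edge line far ends',ray(cm,[[50,207],[448,128]],.085))
for d in(.035,.04,.045):print(d,c+d*u)
```

```text
width 0.0571 yaw 69.3 c [0.5404 0.0567] board c [-0.0231 -0.1201] end [-0.0399 -0.2085] tcp in plate [0.0224 0.0038]
edge along plate from end [0.07642945 0.06434036]
edge line far ends [[0.70900186 0.00595976 0.085     ]
 [0.40522665 0.06068998 0.085     ]]
0.035 [0.52092279 0.00530211]
0.04 [0.5226915  0.00997882]
0.045 [0.52446022 0.01465554]
```

Emit:
apply_moves(steps=[{"translation": [-0.04, -0.13, 0], "rotation": [0, 0, 0]}, {"translation": [-0.083, -0.264, 0], "rotation": [0, 0, 0]}, {"translation": [-0.083, -0.264, 0], "rotation": [0, 0, 0.02]}, {"translation": [-0.083, -0.264, -0.1], "rotation": [0, 0, 0.02]}, {"translation": [-0.083, -0.264, -0.2], "rotation": [0, 0, 0.02]}, {"translation": [-0.083, -0.264, -0.3], "rotation": [0, 0, 0.02]}, {"translation": [-0.083, -0.264, -0.38], "rotation": [0, 0, 0.02]}, {"translation": [-0.083, -0.264, -0.44], "rotation": [0, 0, 0.02]}, {"translation": [-0.083, -0.264, -0.475], "rotation": [0, 0, 0.02]}, {"translation": [-0.083, -0.264, -0.475], "rotation": [0, 0, 0.02]}])

```text
t: 12.07
eef_pos: [0.523, 0.0127, 0.0654]
ee_rot: [3.138, -0.003, -1.934]
force: [-0.2, -0.5, -0.1]
width: 0.0879
gripper_force: 0.0
```

Emit:
apply_moves(steps=[{"translation": [0, 0, 0], "rotation": [0, 0, 0]}, {"translation": [0, 0, 0], "rotation": [0, 0, 0]}, {"translation": [0, 0, 0], "rotation": [0, 0, 0]}, {"translation": [0, 0, 0], "rotation": [0, 0, 0]}, {"translation": [0, 0, 0], "rotation": [0, 0, 0]}, {"translation": [0, 0, 0], "rotation": [0, 0, 0]}, {"translation": [0, 0, 0], "rotation": [0, 0, 0]}, {"translation": [0, 0, 0], "rotation": [0, 0, 0]}, {"translation": [0, 0, 0], "rotation": [0, 0, 0]}, {"translation": [0, 0, 0], "rotation": [0, 0, 0]}], jaw=1, newtons=55)

```text
t: 12.9
eef_pos: [0.5251, 0.0134, 0.0682]
ee_rot: [-3.141, 0.0, -1.933]
force: [0.0, 0.7, 5.3]
width: 0.0581
gripper_force: 55.0
```

Emit:
apply_moves(steps=[{"translation": [0, 0, 0.01], "rotation": [0, 0, 0]}, {"translation": [0, 0, 0.02], "rotation": [0, 0, 0]}, {"translation": [0, 0, 0.03], "rotation": [0, 0, 0]}, {"translation": [0, 0, 0.045], "rotation": [0, 0, 0]}, {"translation": [0, 0, 0.06], "rotation": [0, 0, 0]}, {"translation": [0, 0, 0.08], "rotation": [0, 0, 0]}, {"translation": [0, 0, 0.1], "rotation": [0, 0, 0]}, {"translation": [0, 0, 0.12], "rotation": [0, 0, 0]}, {"translation": [0, 0, 0.12], "rotation": [0, 0, 0]}, {"translation": [0, 0, 0.12], "rotation": [0, 0, 0]}])

```text
t: 13.73
eef_pos: [0.5249, 0.0134, 0.0983]
ee_rot: [-3.141, 0.001, -1.933]
force: [-0.3, 0.2, -2.4]
width: 0.0583
gripper_force: 55.0
```

Run:
```python
from h import *
s=get_state();print(s['t'],s['eef_pos'],s['width'],s['force'],s['moment'])
im=grab_frame('wrist');sc=grab_frame('scene')
cv2.imwrite('pics/w6.png',np.hstack([cv2.resize(im,(400,300)),cv2.resize(sc[180:390,200:480],(400,300))]))
cv2.imwrite('pics/w6full.png',im)
```

```text
13.7333 [0.52488663 0.01341013 0.09827217] 0.05832022240691698 [-0.31848462  0.19791788 -2.42887647] [-0.0964012   0.1472306   0.00194127]
```

View pics/w6.png

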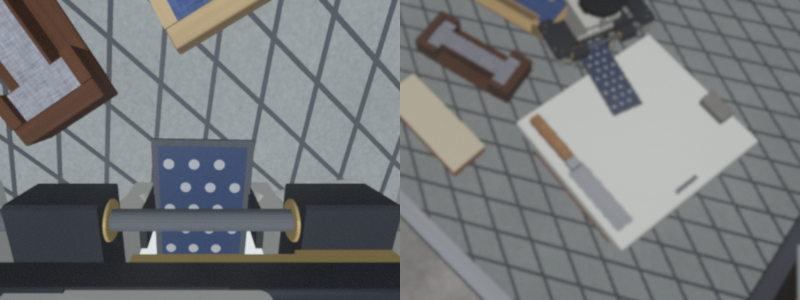

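The plate is held and clear of the board, with its end at about (213..357, 197) in the full wrist frame. The scene view shows it level. Next I'll refine the case pose from its lining and check the plate's tilt.

Run:
```python
from h import *
im=cv2.imread('pics/top0.png');cm=camera_model('top');k=np.ones((5,5),np.uint8)
b,g,r=[im[:,:,i].astype(int) for i in range(3)];V=im.max(2)
d=roi(cv2.morphologyEx(((r-b>12)&(V<110)).astype(np.uint8)*255,cv2.MORPH_CLOSE,k),258,152,368,216)
c=max(cv2.findContours(d,cv2.RETR_EXTERNAL,cv2.CHAIN_APPROX_NONE)[0],key=cv2.contourArea)
h=np.zeros_like(V);cv2.drawContours(h,[cv2.convexHull(c)],-1,255,-1);h=cv2.erode(h,k)
l=((r-b<8)&(V>80)&(h>0)).astype(np.uint8)*255
l=cv2.morphologyEx(l,cv2.MORPH_OPEN,np.ones((3,3),np.uint8))
print('lining',rect(cm,l,.032))
cw=camera_model('wrist');w=cv2.imread('pics/w6full.png')
# predicted end corners if plate flat
u=np.array([np.cos(np.radians(69.2)),np.sin(np.radians(69.2)),0]);v=np.array([-u[1],u[0],0])
t=np.array([.5249,.0134,.0983+.0188+.0015])
print('pred flat',[proj(cw,t-.043*u+s*.03*v).round(1).tolist() for s in(-1,1)],[proj(cw,t-.01*u+s*.03*v).round(1).tolist() for s in(-1,1)])
V=w.max(2)
for row in(196,205,215,230,245,260):
    x=np.where(np.abs(np.diff(V[row,150:420].astype(int)))>25)[0]+150;print(row,x[:3],x[-3:])
```

```text
lining (array([ 642.1, -177. ], dtype=float32), np.float32(186.2), np.float32(65.6), -80.0)
pred flat [[[205.4, 200.3]], [[351.3, 200.3]]] [[[210.1, 273.5]], [[346.9, 273.5]]]
196 [153 358] [153 358]
205 [356] [356]
215 [211 354] [211 354]
230 [243 263 278] [279 298 314]
245 [152] [152]
260 [163 164 252] [335 398 399]
```

Emit:
apply_moves(steps=[{"translation": [0, 0, 0.02], "rotation": [0, 0, 0]}, {"translation": [0, -0.01, 0.05], "rotation": [0, 0, 0.02]}, {"translation": [0.02, -0.04, 0.08], "rotation": [0, 0, 0.07]}, {"translation": [0.05, -0.1, 0.11], "rotation": [0, 0, 0.14]}, {"translation": [0.09, -0.17, 0.13], "rotation": [0, 0, 0.21]}, {"translation": [0.13, -0.25, 0.13], "rotation": [0, 0, 0.28]}, {"translation": [0.17, -0.33, 0.13], "rotation": [0, 0, 0.35]}, {"translation": [0.21, -0.4, 0.13], "rotation": [0, 0, 0.42]}, {"translation": [0.24, -0.45, 0.13], "rotation": [0, 0, 0.48]}, {"translation": [0.25, -0.475, 0.13], "rotation": [0, 0, 0.51]}])

```text
t: 14.67
eef_pos: [0.5882, -0.1072, 0.1308]
ee_rot: [-3.141, -0.0, -1.665]
force: [-0.6, -0.4, -2.7]
width: 0.0579
gripper_force: 55.0
```

Emit:
apply_moves(steps=[{"translation": [0.02, -0.04, 0], "rotation": [0, 0, 0.05]}, {"translation": [0.05, -0.1, 0], "rotation": [0, 0, 0.12]}, {"translation": [0.09, -0.17, 0], "rotation": [0, 0, 0.2]}, {"translation": [0.13, -0.25, 0], "rotation": [0, 0, 0.28]}, {"translation": [0.17, -0.33, -0.03], "rotation": [0, 0, 0.36]}, {"translation": [0.21, -0.4, -0.08], "rotation": [0, 0, 0.43]}, {"translation": [0.24, -0.45, -0.14], "rotation": [0, 0, 0.49]}, {"translation": [0.25, -0.472, -0.2], "rotation": [0, 0, 0.515]}, {"translation": [0.25, -0.472, -0.23], "rotation": [0, 0, 0.515]}, {"translation": [0.25, -0.472, -0.23], "rotation": [0, 0, 0.515]}])

```text
t: 15.5
eef_pos: [0.6478, -0.2232, 0.0702]
ee_rot: [3.137, 0.002, -1.398]
force: [-0.4, -0.2, -3.4]
width: 0.058
gripper_force: 55.0
```

Run:
```python
from h import *
s=get_state();print(s['t'],s['eef_pos'],np.degrees(s['ee_rot']),s['width'],s['force'])
t=grab_frame('top');w=grab_frame('wrist');cv2.imwrite('pics/t7.png',t);cv2.imwrite('pics/w7.png',w)
cv2.imwrite('pics/c7.png',np.hstack([cv2.resize(t[140:240,240:380],(400,286)),cv2.resize(w,(381,286))]))
```

```text
15.5 [ 0.64778211 -0.22320282  0.07023581] [ 1.79758747e+02  9.14291133e-02 -8.01193548e+01] 0.05803912512050135 [-0.41261894 -0.16263003 -3.35643649]
```

View pics/c7.png

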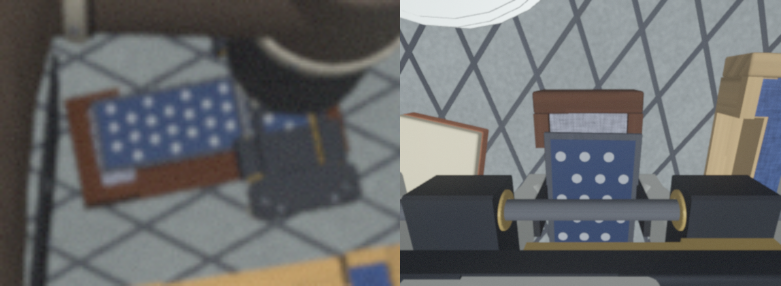

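The top crop shows the plate over the dark case, with its tail corners at about (271,177) and (276,199) in full-frame pixels. The wrist view shows the case's far rim beyond the plate's end, with corners at about (213,193)-(347,193) full frame. I'll measure both numerically.

Run:
```python
from h import *
t=cv2.imread('pics/t7.png');cm=camera_model('top')
b,g,r=[t[:,:,i].astype(int) for i in range(3)]
m=roi((((b-r>6)&(b<190))*255).astype(np.uint8),262,165,322,206)
m=cv2.morphologyEx(m,cv2.MORPH_CLOSE,np.ones((5,5),np.uint8));m=cv2.morphologyEx(m,cv2.MORPH_OPEN,np.ones((5,5),np.uint8))
c=max(cv2.findContours(m,cv2.RETR_EXTERNAL,cv2.CHAIN_APPROX_NONE)[0],key=cv2.contourArea)
u=np.array([np.cos(np.radians(100)),np.sin(np.radians(100))]);v=np.array([-u[1],u[0]]);C=np.array([.6421,-.177])
P=(ray(cm,c[:,0],.09)[:,:2]-C)@np.c_[u,v]
print('px box',cv2.boundingRect(c),'tail in case frame: u max',np.percentile(P[:,0],[90,97,100]),'v range',P[:,1].min(),P[:,1].max())
tcp=get_state()['eef_pos'];print('tcp in case',(tcp[:2]-C)@np.c_[u,v])
q=ray(cm,[[271.5,177.1],[276,199.5]],.09)[:,:2];print('hand tail',(q-C)@np.c_[u,v])
for row in (180,186,190): print(row,t[row,262:284].tolist())
# wrist
w=cv2.imread('pics/w7.png');cw=camera_model('wrist')
s=560/381
f=lambda L,z:((ray(cw,np.array(L)*s,z)[:,:2]-C)@np.c_[u,v]).round(4).tolist()
print('plate end',f([[545-400,133],[641-400,133]],.0902),'rim outer top',f([[533-400,91],[643-400,91]],.040),'lining far',f([[551-400,113],[627-400,113]],.032))
```

```text
px box (262, 165, 60, 38) tail in case frame: u max [0.09231598 0.10593044 0.10769813] v range -0.052730207115691666 0.039969470182219524
tcp in case [-0.04642462  0.00082811]
hand tail [[ 0.09026314 -0.02127771]
 [ 0.0900541   0.03059049]]
180 [[87, 85, 82], [68, 68, 79], [44, 56, 78], [43, 49, 80], [41, 56, 80], [44, 58, 86], [38, 52, 84], [53, 67, 89], [71, 75, 95], [95, 91, 101], [103, 97, 93], [99, 86, 81], [102, 78, 69], [107, 76, 63], [109, 77, 62], [111, 85, 72], [120, 90, 81], [115, 90, 76], [110, 79, 63], [109, 79, 63], [107, 74, 60], [112, 80, 66]]
186 [[100, 94, 91], [98, 93, 93], [80, 84, 91], [54, 62, 83], [45, 54, 85], [37, 54, 80], [43, 58, 81], [42, 53, 86], [51, 61, 88], [75, 77, 90], [105, 97, 100], [106, 101, 95], [97, 82, 77], [101, 78, 70], [108, 77, 65], [110, 79, 65], [114, 90, 78], [128, 105, 94], [120, 99, 88], [113, 85, 70], [110, 78, 67], [109, 79, 65]]
190 [[141, 140, 131], [138, 140, 130], [124, 124, 121], [90, 95, 100], [60, 67, 90], [46, 58, 84], [44, 57, 82], [44, 62, 85], [45, 59, 86], [49, 60, 83], [80, 76, 91], [109, 102, 102], [113, 103, 99], [104, 86, 82], [104, 80, 69], [111, 78, 66], [116, 87, 73], [133, 115, 102], [153, 140, 132], [155, 140, 133], [138, 117, 109], [115, 88, 77]]
plate end [[-0.0898, -0.027], [-0.0898, 0.0324]] rim outer top [[-0.1127, -0.0449], [-0.1127, 0.0429]] lining far [[-0.0941, -0.0328], [-0.0941, 0.0321]]
```

Run:
```python
from h import *
t=cv2.imread('pics/t7.png');cm=camera_model('top')
u=np.array([np.cos(np.radians(100)),np.sin(np.radians(100))]);v=np.array([-u[1],u[0]]);C=np.array([.6421,-.177])
d=t[:,:,0].astype(float)-t[:,:,2]
for vv in np.arange(-.04,.0421,.002):
    uu=np.arange(.03,.08,.002)
    px=proj(cm,np.c_[C+uu[:,None]*u+vv*v,np.full(len(uu),.09)])
    s=cv2.remap(d.astype(np.float32),px[None,:,0].astype(np.float32),px[None,:,1].astype(np.float32),cv2.INTER_LINEAR)
    g=cv2.remap(t.max(2).astype(np.float32),px[None,:,0].astype(np.float32),px[None,:,1].astype(np.float32),cv2.INTER_LINEAR)
    print(round(vv*1000),s.mean().round(1),g.mean().round(1),end=' | ')
```

```text
-40 8.4 132.3 | -38 8.3 130.5 | -36 7.5 125.8 | -34 5.7 119.1 | -32 2.5 112.4 | -30 0.1 107.1 | -28 2.4 102.0 | -26 9.2 97.0 | -24 20.1 98.1 | -22 30.6 104.7 | -20 36.8 114.0 | -18 38.2 120.6 | -16 38.7 120.6 | -14 40.6 116.4 | -12 42.3 114.3 | -10 41.5 116.6 | -8 37.9 122.3 | -6 35.1 126.4 | -4 33.8 127.9 | -2 35.4 126.0 | 0 38.3 120.6 | 2 40.7 115.3 | 4 40.8 114.7 | 6 38.9 119.2 | 8 36.3 124.8 | 10 33.7 128.4 | 12 34.4 128.3 | 14 37.2 124.1 | 16 40.0 118.5 | 18 41.4 115.7 | 20 39.5 118.1 | 22 38.2 121.6 | 24 38.0 123.1 | 26 37.5 117.0 | 28 32.0 106.7 | 30 21.9 95.6 | 32 9.2 87.3 | 34 -4.4 86.8 | 36 -16.9 92.9 | 38 -23.9 97.5 | 40 -28.1 96.5 | 42 -31.7 91.9 |
```

Emit:
apply_moves(steps=[{"translation": [0, 0, -0.01], "rotation": [0, 0, 0]}, {"translation": [0, 0, -0.03], "rotation": [0, 0, 0]}, {"translation": [0, 0, -0.05], "rotation": [0, 0, 0]}, {"translation": [0, 0, -0.07], "rotation": [0, 0, 0]}, {"translation": [0, 0, -0.09], "rotation": [0, 0, 0]}, {"translation": [0, 0, -0.1], "rotation": [0, 0, 0]}, {"translation": [0, 0, -0.1], "rotation": [0, 0, 0]}, {"translation": [0, 0, -0.1], "rotation": [0, 0, 0]}, {"translation": [0, 0, -0.1], "rotation": [0, 0, 0]}, {"translation": [0, 0, -0.1], "rotation": [0, 0, 0]}])

```text
t: 16.43
eef_pos: [0.6499, -0.2235, 0.0481]
ee_rot: [-3.141, -0.0, -1.397]
force: [0.5, -0.2, -2.3]
width: 0.0582
gripper_force: 55.0
```

Emit:
apply_moves(steps=[{"translation": [0.004, 0, 0], "rotation": [0, 0, 0]}, {"translation": [0.004, 0, -0.02], "rotation": [0, 0, 0]}, {"translation": [0.004, 0, -0.04], "rotation": [0, 0, 0]}, {"translation": [0.004, 0, -0.06], "rotation": [0, 0, 0]}, {"translation": [0.004, 0, -0.075], "rotation": [0, 0, 0]}, {"translation": [0.004, 0, -0.09], "rotation": [0, 0, 0]}, {"translation": [0.004, 0, -0.1], "rotation": [0, 0, 0]}, {"translation": [0.004, 0, -0.108], "rotation": [0, 0, 0]}, {"translation": [0.004, 0, -0.108], "rotation": [0, 0, 0]}, {"translation": [0.004, 0, -0.108], "rotation": [0, 0, 0]}])

```text
t: 17.27
eef_pos: [0.6507, -0.2235, 0.0208]
ee_rot: [3.141, -0.0, -1.397]
force: [-0.5, 0.2, -2.2]
width: 0.0579
gripper_force: 55.0
```

Emit:
apply_moves(steps=[{"translation": [0, 0, -0.004], "rotation": [0, 0, 0]}, {"translation": [0, 0, -0.008], "rotation": [0, 0, 0]}, {"translation": [0, 0, -0.012], "rotation": [0, 0, 0]}, {"translation": [0, 0, -0.015], "rotation": [0, 0, 0]}, {"translation": [0, 0, -0.018], "rotation": [0, 0, 0]}, {"translation": [0, 0, -0.02], "rotation": [0, 0, 0]}, {"translation": [0, 0, -0.02], "rotation": [0, 0, 0]}, {"translation": [0, 0, -0.02], "rotation": [0, 0, 0]}, {"translation": [0, 0, -0.02], "rotation": [0, 0, 0]}, {"translation": [0, 0, -0.02], "rotation": [0, 0, 0]}])

```text
t: 18.1
eef_pos: [0.6507, -0.2235, 0.0159]
ee_rot: [-3.141, -0.0, -1.397]
force: [0.2, -0.9, -2.3]
width: 0.0583
gripper_force: 55.0
```

Emit:
apply_moves(steps=[{"translation": [0, 0, -0.001], "rotation": [0, 0, 0]}, {"translation": [0, 0, -0.002], "rotation": [0, 0, 0]}, {"translation": [0, 0, -0.003], "rotation": [0, 0, 0]}, {"translation": [0, 0, -0.004], "rotation": [0, 0, 0]}, {"translation": [0, 0, -0.005], "rotation": [0, 0, 0]}, {"translation": [0, 0, -0.006], "rotation": [0, 0, 0]}, {"translation": [0, 0, -0.006], "rotation": [0, 0, 0]}, {"translation": [0, 0, -0.006], "rotation": [0, 0, 0]}, {"translation": [0, 0, -0.006], "rotation": [0, 0, 0]}, {"translation": [0, 0, -0.006], "rotation": [0, 0, 0]}])

```text
t: 18.93
eef_pos: [0.6508, -0.2235, 0.0156]
ee_rot: [-3.141, -0.0, -1.397]
force: [-3.7, 0.9, 8.8]
width: 0.058
gripper_force: 55.0
```

Emit:
apply_moves(steps=[{"translation": [0, 0, 0.002], "rotation": [0, 0, 0]}, {"translation": [0, 0, 0.002], "rotation": [0, 0, 0]}, {"translation": [0, 0, 0.002], "rotation": [0, 0, 0]}, {"translation": [0, 0, 0.002], "rotation": [0, 0, 0]}, {"translation": [0, 0, 0.002], "rotation": [0, 0, 0]}, {"translation": [0, 0, 0.002], "rotation": [0, 0, 0]}, {"translation": [0, 0, 0.002], "rotation": [0, 0, 0]}, {"translation": [0, 0, 0.002], "rotation": [0, 0, 0]}, {"translation": [0, 0, 0.002], "rotation": [0, 0, 0]}, {"translation": [0, 0, 0.002], "rotation": [0, 0, 0]}], jaw=-0.8)

```text
t: 19.77
eef_pos: [0.6506, -0.2234, 0.0148]
ee_rot: [3.142, 0.0, -1.397]
force: [-1.4, 0.5, 0.3]
width: 0.0788
gripper_force: 0.0
```

Emit:
apply_moves(steps=[{"translation": [0, 0, 0.02], "rotation": [0, 0, 0]}, {"translation": [0, 0, 0.05], "rotation": [0, 0, 0]}, {"translation": [0, 0, 0.1], "rotation": [0, 0, 0]}, {"translation": [0, 0, 0.2], "rotation": [0, 0, 0]}, {"translation": [0, 0, 0.3], "rotation": [0, 0, 0]}, {"translation": [0, 0.1, 0.45], "rotation": [0, 0, 0]}, {"translation": [0, 0.25, 0.6], "rotation": [0, 0, 0]}, {"translation": [0, 0.4, 0.75], "rotation": [0, 0, 0]}, {"translation": [0, 0.5, 0.8], "rotation": [0, 0, 0]}, {"translation": [0, 0.5, 0.8], "rotation": [0, 0, 0]}])

```text
t: 20.6
eef_pos: [0.6528, -0.0952, 0.2219]
ee_rot: [-3.133, -0.001, -1.394]
force: [0.7, -0.9, 0.4]
width: 0.0788
gripper_force: 0.0
```

Run:
```python
from h import *
s=get_state();print(s['t'],s['eef_pos'],s['width'],s['force'])
cv2.imwrite('pics/w8.png',grab_frame('wrist'))
```

```text
20.6 [ 0.65276656 -0.09521563  0.22186714] 0.07880601791138978 [ 0.65359844 -0.87705995  0.425846  ]
```

View pics/w8.png

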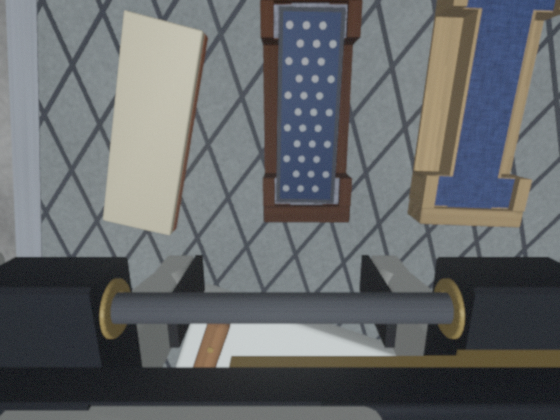

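The plate lies inside the dark case's recess (277..345, 5..204), with lining showing all round and no rim covered. Contact was at floor height. The gripper is clear and nothing else has moved, so I'm handing in.

```bash
python3 -c "
from station import *
print(job_done())"
```

```text
the job is handed in; nothing more can be done
None
```

The diamond plate lies flat in the dark case's recess and is released, with the gripper clear; I handed the job in at about 21 s, and the hand-in gave no verdict.

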